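# Seat the ink bottle in the stand, unscrew its tight cap and hold it over the mouth

### The job

Make the amber ink bottle ready for filling the fountain pen: set it, with its cap still tight, fully home in the empty square well of the wooden ink stand, which keeps it from turning, and then unscrew the cap (counter-clockwise seen from above). As soon as the threads let go, lift the cap just clear of the neck and finish while still holding it there, level and centred a finger's breadth or so above the open mouth so that any drip falls back in, with the bottle still fully seated. Do not carry the open cap away from over the mouth, do not tip the bottle, and leave the mouse, the spectacle case and the notebook where they are.

Things in the scene. Friction and masses are not known exactly. Their poses are not given: they have to be found in the camera images.
- bottle_center (a point): centre of the square body of the loose amber-brown ink bottle (0.25 kg): 56 x 56 mm, 44 mm tall, its foot bevelled 3 mm, this point 22 mm above its underside; z up the bottle, x and y square to its sides (the four ways round are alike; blank paper labels on +x and -x). A low round shoulder rises to 50 mm at the neck. On the bare desk the bottle turns with its tight cap
- mouth (a point): centre of the bottle's mouth (rim of its neck, 31 mm diameter), 66 mm above its underside; axes as bottle_center. Jam-jar thread of 3 short starts: turning the cap counter-clockwise from above takes roughly 0.1 N m, less later, and lifts it 2 mm per rad; after 1.05 rad the threads let go and it lifts straight off; past 1.55 rad it meets the next start
- cap_center (a point): centre, half-way up, of the black ribbed round screw cap, 47 mm diameter, 26 mm tall, loose (0.05 kg); tight on the bottle at the start, lower edge 51 mm above the bottle's underside, close over its shoulder (this point 2 mm below the mouth, x axes of cap and bottle alike). The bottle can be lifted and carried by it. Its lower edge clears the rim once it has risen 15 mm
- empty_well (a point): floor centre of the empty square well in the fixed dark wooden ink stand (128 x 224 mm, 30 mm tall); x, y square to its walls, z up. Well 58 x 58 mm, 20 mm deep; floor 10 mm above the desk. The other well, 110 mm off along +y, holds a fixed blue bottle with black cap, its top 78 mm above the desk; a pen lies in the trough on the -x side
- mouse: grey cordless mouse, 111 x 60 x 36 mm, loose, origin under its centre; bystander
- glasses_case: dark red spectacle case, 58 x 155 x 36 mm, loose, origin under its centre; bystander
- notebook: small dark leather notebook, 155 x 113 x 17 mm, loose, origin under its centre; bystander
Not all that is in view belongs to the job. Of the things that look like the part that bears cap_center, the smallest one is meant.

How it is judged:
By the outcome, as a careful person would: the job done as asked, in the order asked, and still so for the second after the job is handed in, while the arm keeps its last pose, push and grip.
It also fails if it takes over 54 s, if anything falls off the work surface, if the arm or the gripper's body presses on something with over 40 N, if the wrist force passes 120 N, or if a joint passes its speed limit or range.

### The arm

A 7-joint arm with a two-finger parallel gripper is mounted at the origin on the work surface; the furniture and walls round the work are solid. World frame = base frame: x ahead of the robot, y to its left, z up, the work surface at z = 0. Lengths are in m, angles in degrees, forces in N, time in s.
With the tool pointing down it reaches from about 0.425 to 0.875 m from the base axis. Payload 4.7 kg.
Tool frame: the origin (TCP) lies between the finger pads; the fingertips stand 22 mm ahead of it and the grasp point (between the pads) lies 3 mm ahead of it; z points along the fingers, y is the line along which they close (so a half turn about z gives the same grasp; the last joint's range is limited). The gripper opens to 87 mm and grips with 3 to 60 N. Pads are 19 mm wide; open, the fingers measure 117 mm over their backs; the gripper's body (75 mm by 190 mm) begins 51 mm behind the grasp point.
Start: joints at [66.755, 18.392, -4.016, 83.108, 1.295, 78.541, -3.26], TCP at [0.265, -0.594, 0.245] pointing down, gripper open.
Joint ranges: [-163.93, 163.93], [-17.29, 119.83], [-79.2, 71.16], [3.27, 140.29], [-89.18, 269.18], [5.43, 117.66], [-154.24, 154.24]. Speed limits (degrees/s): [147.25, 147.25, 180, 180, 180, 180, 180].

### API

Orientations are given as [roll, pitch, yaw] about the fixed x, y, z axes, in that order (R = Rz(yaw) Ry(pitch) Rx(roll)).
In Python, from cell import env gives the robot as it stands.
- The arm moves only by the tool drive_tool, never from a script. Its argument "moves" is a list of rows, each a list of 3 entries, a list of its own where there are three numbers: the shift along the tool's x, y, z in mm, then the turn, a rotation vector about the tool's x, y, z in rad, then the closure, from 0 (fully open) to 1 (shut). In form: [[[x, y, z], [wx, wy, wz], jaw], ...]. A call has 1 to 12 rows; each row shifts and turns the commanded pose from where the row before left it, along the tool's axes as they then stand; what a row does not reach is not made up. A row lasts 1/12 s, in which the tool goes at most 41.7 mm and 7.16 degrees, less where a joint would pass 70% of its speed; a pose out of reach is approached as far as the arm can. A call with a gripper value outside its range is refused whole. The fingers move at their own pace and stop on an object; "newtons" is the grip in N (left out, the last holds). Time passes only in rows, so rows that do not move let the fingers close. It gives the time, the measured TCP pose, the force, the opening and the grip force at its end, in the units of the state.
- env.get_obs(): the state, without advancing time (a new reading comes with each control period).
- env.read_camera(name): name is "scene" or "top" or "wrist"; returns (picture, depth): 384x512x3 uint8, blue, green, red; 384x512 float32, m along the optical axis (not along the pixel's ray), 0 where there is no reading.
- env.get_calibration(name): a dict with "fx", "fy", "cx", "cy" (pixels), "k1" (the pictures are not rectified: a ray, as slopes to the right and down, at radius r is drawn at 1 + k1 r^2 times it, then the intrinsics apply), "T" (4x4, takes a point from camera to world coordinates). Camera axes: x right, y down, z forward; pixel columns grow to the right and rows downward; lengths in m; the calibration is good to about 2 mm. A picture is of the moment at which its call begins: read the wrist's pose just before it. get_calibration takes no time and is no camera call; for the wrist camera it gives the pose at the moment of the call.
- env.sign_off(): hands the job in; it is judged then, once.
The state is a dict: "time_s": time; "qpos": joint angles; "joint_velocities": joint speeds; "effort": joint torques, N m; "tool_pos": TCP position; "tool_rot": TCP orientation; "force": force on the tool from outside, world axes, zero at the start; "wrist_torque": the same for the moment, N m; "grip_width": finger opening in m; "grasp_force": force on a finger pad.
Only numpy, scipy, OpenCV 4.12 (cv2) and the standard library are available. Lean on these libraries where they do the work, as an engineer would, in place of code of your own. Each camera call takes 0.05 s, during which the arm holds its last target. There are 200 camera calls.

## Working session

There is one attempt and no reset: what is moved stays moved. The work goes in short steps, Python scripts to look and compute and a tool call to move; the robot and the scene stay as the last step left them, time stands still between calls to the robot, and variables do not carry over. Pictures are saved under pics/ and viewed, at most 10 in all, crops included, and the job is handed in when it is done.

Besides the shell and the picture viewer there is one more tool, called after "Call:" by a JSON object that holds its "fn" and its "kwargs". drive_tool: Moves the arm, as the interface text tells. Its arguments: {"type":"object","properties":{"moves":{"type":"array"},"newtons":{"type":"number"}},"required":["moves"]}

```bash
mkdir -p pics
cat > h.py <<'E'
import numpy as np, cv2
from cell import env
def pix2w(c,u,v,depth=None,z=None):
    x=(np.asarray(u,float)-c['cx'])/c['fx'];y=(np.asarray(v,float)-c['cy'])/c['fy']
    xd,yd=x.copy(),y.copy()
    for _ in range(20):
        s=1+c['k1']*(x*x+y*y); x=xd/s;y=yd/s
    T=np.array(c['T']); d=np.stack([x,y,np.ones_like(x)],-1)@T[:3,:3].T; o=T[:3,3]
    if depth is not None: return o+d*np.asarray(depth)[...,None]
    return o+d*((z-o[2])/d[...,2])[...,None]
def cloud(c,D):
    v,u=np.mgrid[:384,:512]; return pix2w(c,u,v,D)
E
python3 - <<'E'
from h import *
np.set_printoptions(precision=4,suppress=True)
for n in("scene","top"):
    c=env.get_calibration(n);p,D=env.read_camera(n)
    np.savez(f"{n}.npz",p=p,D=D); print(n,np.array(c['T'])); cv2.imwrite(f"pics/{n}0.png",cv2.resize(p,(768,576)))
print(env.get_obs())
E
```

```text
scene [[-0.7885 -0.409   0.4592  0.0585]
 [-0.6146  0.4971 -0.6125  0.5493]
 [ 0.0223 -0.7652 -0.6434  0.7258]
 [ 0.      0.      0.      1.    ]]
top [[-0.0127 -0.992   0.1254  0.3723]
 [-0.9999  0.0122 -0.0045 -0.1014]
 [ 0.0029 -0.1254 -0.9921  1.2001]
 [ 0.      0.      0.      1.    ]]
{'time_s': 0.1, 'qpos': array([66.7573, 18.4353, -4.0162, 83.1656,  1.2954, 78.5421, -3.2617]), 'joint_velocities': array([ 0.0211, -0.0444,  0.0136, -0.228 , -0.1238,  0.0345,  0.0002]), 'effort': array([ -0.0003, -49.2574,  -0.4058, -31.3401,  -0.0641,   0.0395,
         0.0001]), 'tool_pos': array([ 0.2647, -0.5932,  0.2436]), 'tool_rot': array([-179.9022,    0.0056,   24.0512]), 'force': array([-0.309 , -0.1306,  0.0211]), 'wrist_torque': array([ 0.0109, -0.0303, -0.0143]), 'grasp_force': 0.0, 'grip_width': 0.08695388897153704}
```

View pics/top0.png

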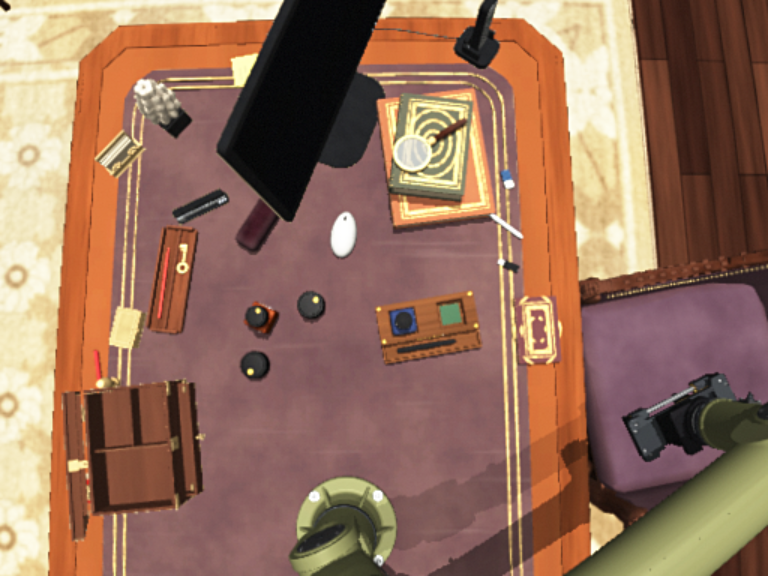

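View pics/scene0.png

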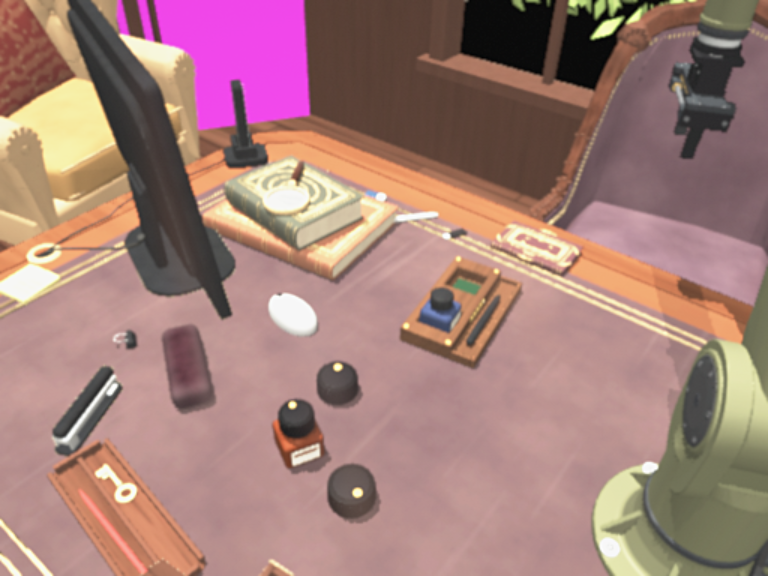

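Candidates in the top view: the cap on the amber bottle (260,317), loose black caps (311,305) and (255,365), and the blue bottle's cap (403,320). I choose the one on the amber bottle, and will check that it is the smallest. The empty well is the green patch at (452,314).

Run:
```python
from h import *
np.set_printoptions(precision=4,suppress=True)
for n in("scene","top"):
    c=env.get_calibration(n);f=np.load(n+".npz");p,D=f['p'],f['D'];W=cloud(c,D)
    desk=W[...,2]
    pts={'top':dict(cap=(260,317),c2=(311,305),c3=(255,365),blue=(403,320),well=(452,314),desk=(350,380),mouse=(343,235)),'scene':dict(cap=(296,418),c2=(337,380),c3=(352,488),blue=(441,297),well=(467,284),desk=(450,450))}[n]
    for k,(u,v) in pts.items(): print(n,k,W[int(v/1.5),int(u/1.5)])
    # cap-top segmentation by height
    for k,(lo,hi) in dict(cap=(.066,.09),c2=(.02,.05),c3=(.02,.05),blue=(.066,.09)).items():
        q=W[int(pts[k][1]/1.5),int(pts[k][0]/1.5)]
        m=(abs(W[...,2]-q[2])<.004)&(np.hypot(W[...,0]-q[0],W[...,1]-q[1])<.045)&(D>0)
        a=W[m]; mn,mx=a[:,:2].min(0),a[:,:2].max(0)
        print(n,k,'ctr',(mn+mx)/2,'size',mx-mn,'z',np.median(a[:,2]))
f=np.load("top.npz");p=f['p'];a=p[175:260,140:240];b=p[180:250,240:330]
cv2.imwrite("pics/crop1.png",np.hstack([cv2.resize(a,(400,340),interpolation=3),cv2.resize(b,(400,340),interpolation=3)]))
```

```text
scene cap [0.4573 0.197  0.0803]
scene c2 [0.487  0.0862 0.0364]
scene c3 [0.354  0.2102 0.0367]
scene blue [ 0.4475 -0.1218  0.0787]
scene well [ 0.4722 -0.2495  0.0136]
scene desk [0.3001 0.0641 0.0042]
scene cap ctr [0.4656 0.1893] size [0.0464 0.0463] z 0.07867910864226779
scene c2 ctr [0.4942 0.0771] size [0.0598 0.0583] z 0.03538652388571295
scene c3 ctr [0.3592 0.2045] size [0.0597 0.0589] z 0.03512601020591
scene blue ctr [ 0.4517 -0.1295] size [0.0356 0.0362] z 0.0784801030576126
top cap [0.4632 0.1775 0.0764]
top c2 [0.4924 0.0735 0.0326]
top c3 [0.3598 0.1966 0.0334]
top blue [ 0.4528 -0.1303  0.0807]
top well [ 0.4702 -0.2457  0.009 ]
top desk [ 0.3236 -0.0113  0.0021]
top mouse [0.6522 0.0021 0.038 ]
top cap ctr [0.465  0.1881] size [0.0427 0.0452] z 0.07659361276984089
top c2 ctr [0.4944 0.0752] size [0.0583 0.0581] z 0.033727654631132475
top c3 ctr [0.3599 0.2002] size [0.0532 0.0549] z 0.03356887250145135
top blue ctr [ 0.4514 -0.132 ] size [0.0354 0.0356] z 0.07807561515517392
```

View pics/crop1.png

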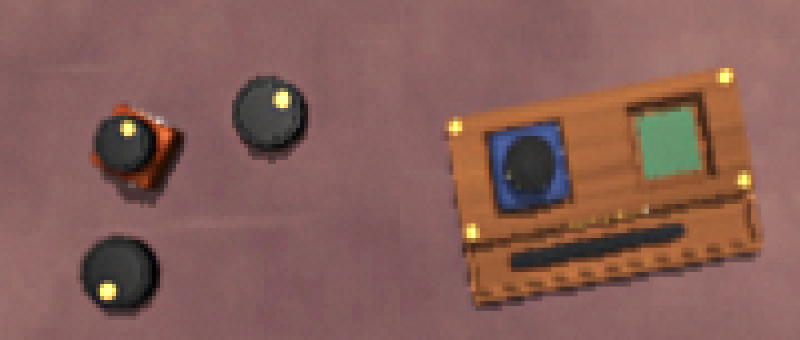

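The amber bottle's cap is 46 mm wide, the loose caps about 59 mm, and the blue bottle's cap (fixed) 36 mm. So the amber bottle's cap at (0.465, 0.188) is the right one, which matches the crop. I'll swing round the base to above the well first.

Call:
{"fn": "drive_tool", "kwargs": {"moves": [[[36, 0, 0], [0, 0, -0.057], 0], [[36, 0, 0], [0, 0, -0.057], 0], [[36, 0, 0], [0, 0, -0.057], 0], [[36, 0, 0], [0, 0, -0.057], 0], [[36, 0, 0], [0, 0, -0.057], 0], [[36, 0, 0], [0, 0, -0.057], 0], [[36, 0, 0], [0, 0, -0.057], 0], [[36, 0, 0], [0, 0, -0.057], 0], [[36, 0, 0], [0, 0, -0.057], 0], [[36, 0, 0], [0, 0, -0.057], 0], [[36, 0, 0], [0, 0, -0.057], 0], [[36, 0, 0], [0, 0, -0.057], 0]]}}

```text
time_s: 1.1
tool_pos: [0.5804, -0.3085, 0.2439]
tool_rot: [-180.0, -0.0, 63.4]
force: [0.7, -0.6, 0.3]
grip_width: 0.087
grasp_force: 0.0
```

Call:
{"fn": "drive_tool", "kwargs": {"moves": [[[0, -30, 0], [0, 0, 0], 0], [[0, -30, 0], [0, 0, 0], 0], [[0, -30, 0], [0, 0, 0], 0], [[0, -30, 0], [0, 0, 0], 0], [[0, 0, 0], [0, 0, 0], 0], [[0, 0, 0], [0, 0, 0], 0]]}}

```text
time_s: 1.6
tool_pos: [0.4715, -0.2557, 0.2446]
tool_rot: [180.0, 0.1, 63.2]
force: [0.1, -1.1, 0.1]
grip_width: 0.0868
grasp_force: 0.0
```

Run:
```python
from h import *
np.set_printoptions(precision=4,suppress=True)
o=env.get_obs();print(o['tool_pos'],o['tool_rot'],o['qpos'],o['time_s'])
c=env.get_calibration("wrist");p,D=env.read_camera("wrist");c={k:np.array(v) for k,v in c.items()};np.savez("w1.npz",p=p,D=D,**c)
print(c['T']); cv2.imwrite("pics/w1.png",cv2.resize(p,(768,576)))
f=np.load("top.npz");W=cloud(env.get_calibration("top"),f['D'])
m=(W[...,2]>.1)&(np.hypot(W[...,0]-.465,W[...,1]-.188)<.25)&(f['D']>0)
a=W[m];print(len(a)); 
if len(a): i=np.argsort(np.hypot(a[:,0]-.465,a[:,1]-.188));print(a[i[:3]])
```

```text
[ 0.4715 -0.2557  0.2446] [179.9831   0.0648  63.223 ] [ 45.5928   5.6018 -21.2755  98.6973   2.1587  76.0757  -2.8863] 1.6
[[ 0.8923 -0.4332 -0.127   0.5075]
 [-0.4514 -0.8559 -0.2524 -0.1875]
 [ 0.0006  0.2825 -0.9593  0.386 ]
 [ 0.      0.      0.      1.    ]]
981
[[0.6715 0.1205 0.1155]
 [0.6715 0.1197 0.1032]
 [0.6726 0.1229 0.1352]]
```

View pics/w1.png

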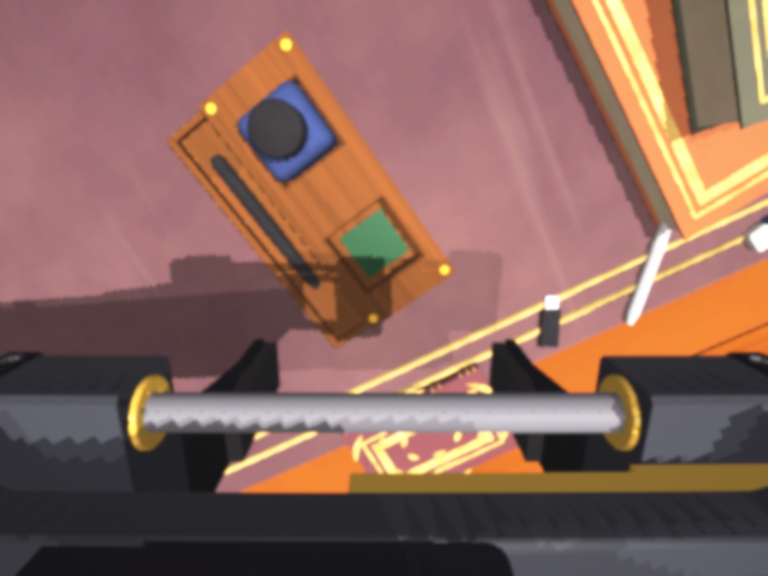

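The wrist view shows the stand with its empty well (green floor at (375,242), opening roughly (330,240)–(419,250)) and the blue bottle at (285,130). I'll fit the opening from depth, then swing to the amber bottle.

```bash
cat >> h.py <<'E'
def hole(c,D,g=(.4706,-.241),zt=.03):
    W=cloud(c,D); v,u=np.mgrid[:384,:512]; P=pix2w(c,u,v,z=zt)
    near=np.hypot(P[...,0]-g[0],P[...,1]-g[1])<.075
    st=near&(abs(W[...,2]-zt)<.006)
    m=(near&(W[...,2]<zt-.008)&(np.hypot(P[...,0]-g[0],P[...,1]-g[1])<.045)&(D>0)).astype(np.uint8)
    n,l,s,ce=cv2.connectedComponentsWithStats(m); k=1+np.argmax(s[1:,4])
    q=P[l==k][:,:2]; r=cv2.minAreaRect((q*1000).astype(np.float32))
    fl=W[(l==k)&(W[...,2]<.016)]
    return r,len(q),q.mean(0),np.median(W[st][:,2]),np.median(fl[:,2]) if len(fl) else None
E
python3 - <<'E'
from h import *
f=np.load("w1.npz");c={k:f[k] for k in f};print(hole(c,f['D']))
t=np.load("top.npz");print(hole(env.get_calibration("top"),t['D']))
t=np.load("scene.npz");print(hole(env.get_calibration("scene"),t['D']))
p=f['p'][115:205,200:300];cv2.imwrite("pics/w1c.png",cv2.resize(p,None,fx=6,fy=6,interpolation=2))
E
```

```text
(((471.14349365234375, -239.72438049316406), (56.491214752197266, 56.34153366088867), 9.030113220214844), 2021, array([ 0.47147146, -0.23917309]), np.float64(0.031309267250109934), np.float64(0.011883107022229666))
(((469.0817565917969, -241.3116912841797), (57.312007904052734, 57.13394546508789), 8.961402893066406), 288, array([ 0.46902125, -0.24120334]), np.float64(0.02925181611575578), np.float64(0.009681811496411674))
(((468.11102294921875, -236.28860473632812), (55.67656707763672, 49.631492614746094), 8.548038482666016), 241, array([ 0.46697214, -0.23550508]), np.float64(0.030800143419729253), np.float64(0.011962637742893245))
```

Call:
{"fn": "drive_tool", "kwargs": {"moves": [[[36, 0, 0], [0, 0, -0.068], 0], [[36, 0, 0], [0, 0, -0.068], 0], [[36, 0, 0], [0, 0, -0.068], 0], [[36, 0, 0], [0, 0, -0.068], 0], [[36, 0, 0], [0, 0, -0.068], 0], [[36, 0, 0], [0, 0, -0.068], 0], [[36, 0, 0], [0, 0, -0.068], 0], [[36, 0, 0], [0, 0, -0.068], 0], [[36, 0, 0], [0, 0, -0.068], 0], [[36, 0, 0], [0, 0, -0.068], 0], [[0, 0, 0], [0, 0, 0], 0], [[0, 0, 0], [0, 0, 0], 0]]}}

```text
time_s: 2.65
tool_pos: [0.5298, 0.0959, 0.2448]
tool_rot: [179.9, -0.1, 102.5]
force: [-0.3, -0.8, 0.1]
grip_width: 0.0872
grasp_force: 0.0
```

Run:
```python
from h import *
np.set_printoptions(precision=4,suppress=True)
o=env.get_obs();print(o['tool_pos'],o['tool_rot'],o['qpos'],o['time_s'])
c=env.get_calibration("wrist");p,D=env.read_camera("wrist");c={k:np.array(v) for k,v in c.items()};np.savez("w2.npz",p=p,D=D,**c)
W=cloud(c,D);g=np.array([.465,.188])
r=np.hypot(W[...,0]-g[0],W[...,1]-g[1])
m=(D>0)&(r<.045)&(W[...,2]>.065);a=W[m]
print('cap',len(a))
if len(a):
    t=a[a[:,2]>np.percentile(a[:,2],50)-.003];print(cv2.minEnclosingCircle((t[:,:2]*1000).astype(np.float32)),t[:,2].mean())
m=(D>0)&(r<.06)&(abs(W[...,2]-.045)<.008);a=W[m];print('body',len(a))
if len(a): print(cv2.minAreaRect((a[:,:2]*1000).astype(np.float32)),a[:,2].mean())
cv2.imwrite("pics/w2.png",cv2.resize(p,(768,576)))
```

```text
[0.5298 0.0959 0.2448] [179.9399  -0.0955 102.5127] [ 24.1745   7.5264 -40.1499  97.9149   4.8923  76.301   -4.3744] 2.65
cap 1820
((466.58721923828125, 188.5543670654297), 23.358535766601562) 0.07900082540401866
body 787
((467.0494079589844, 188.341796875), (56.81364059448242, 55.77136993408203), 63.33781433105469) 0.04421064638456041
```

View pics/w2.png

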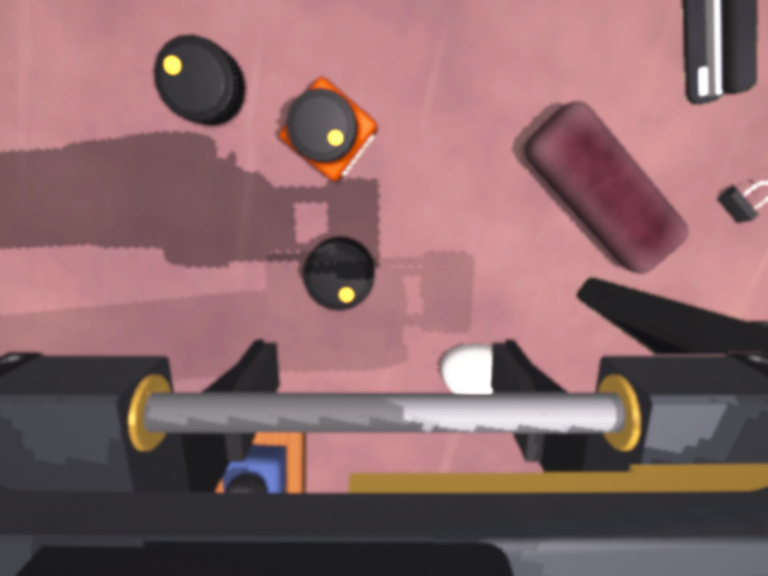

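View pics/w1c.png

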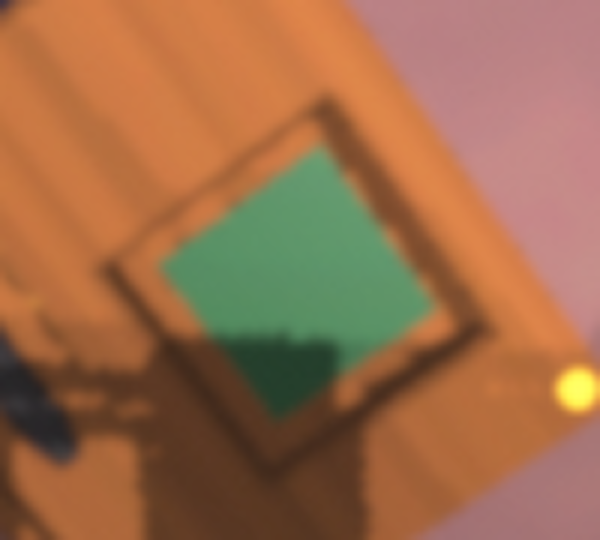

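Measured so far:
- **Bottle:** centre (0.467, 0.1885), sides at 63.3°. In the picture it sits at (325,128) with its label at lower right. The body fits as 57 x 56 mm and the cap radius is 23.4 mm, both as described.
- **Well:** centre (0.471, -0.240), yaw 9°. The crop shows a clean square opening.

Next I go over the bottle and turn the tool to yaw 28.5, so that placing falls at about 64 and leaves room to unscrew.

Call:
{"fn": "drive_tool", "kwargs": {"moves": [[[26, -10.4, 0], [0, 0, 0], 0], [[26, -10.4, 0], [0, 0, 0], 0], [[26, -10.4, 0], [0, 0, 0], 0], [[26, -10.3, 0], [0, 0, 0], 0], [[0, 0, 8], [0, 0, 0.117], 0], [[0, 0, 8], [0, 0, 0.117], 0], [[0, 0, 8], [0, 0, 0.117], 0], [[0, 0, 8], [0, 0, 0.117], 0], [[0, 0, 8], [0, 0, 0.117], 0], [[0, 0, 8], [0, 0, 0.117], 0], [[0, 0, 8], [0, 0, 0.117], 0], [[0, 0, 8], [0, 0, 0.117], 0]]}}

```text
time_s: 3.7
tool_pos: [0.4681, 0.1836, 0.1801]
tool_rot: [-180.0, -0.0, 48.0]
force: [-0.2, -0.5, 0.3]
grip_width: 0.0872
grasp_force: 0.0
```

Call:
{"fn": "drive_tool", "kwargs": {"moves": [[[0, 0, 8], [0, 0, 0.117], 0], [[0, 0, 8], [0, 0, 0.117], 0], [[0, 0, 8], [0, 0, 0.117], 0], [[0, 0, 0], [0, 0, 0], 0], [[0, 0, 0], [0, 0, 0], 0]]}}

```text
time_s: 4.12
tool_pos: [0.4673, 0.1842, 0.1562]
tool_rot: [-180.0, 0.0, 28.5]
force: [-0.7, -0.4, 0.7]
grip_width: 0.0869
grasp_force: 0.0
```

Run:
```python
from h import *
np.set_printoptions(precision=4,suppress=True)
o=env.get_obs();print(o['tool_pos'],o['tool_rot'],o['qpos'],o['time_s'])
c=env.get_calibration("wrist");p,D=env.read_camera("wrist");c={k:np.array(v) for k,v in c.items()};np.savez("w3.npz",p=p,D=D,**c)
W=cloud(c,D);g=np.array([.466,.188]);r=np.hypot(W[...,0]-g[0],W[...,1]-g[1])
for lo,hi in((.072,.09),(.037,.053)):
    a=W[(D>0)&(r<.06)&(W[...,2]>lo)&(W[...,2]<hi)];print(len(a))
    if len(a)>5: print(cv2.minAreaRect((a[:,:2]*1000).astype(np.float32)),cv2.minEnclosingCircle((a[:,:2]*1000).astype(np.float32)),a[:,2].mean())
cv2.imwrite("pics/w3.png",cv2.resize(p,(640,480)))
```

```text
[0.4673 0.1842 0.1562] [-179.9712    0.0482   28.4936] [ 14.7082   7.0414 -41.3619 108.9496   5.062   65.8868 -90.0216] 4.1167
2537
((466.8840637207031, 189.42401123046875), (45.887420654296875, 46.77242660522461), 28.00686264038086) ((467.0657653808594, 189.18704223632812), 23.684707641601562) 0.07890651985568468
1133
((466.5809631347656, 189.24148559570312), (55.27892303466797, 56.345882415771484), 63.515480041503906) ((466.7864685058594, 189.32449340820312), 36.76047897338867) 0.0444596867016605
```

View pics/w3.png

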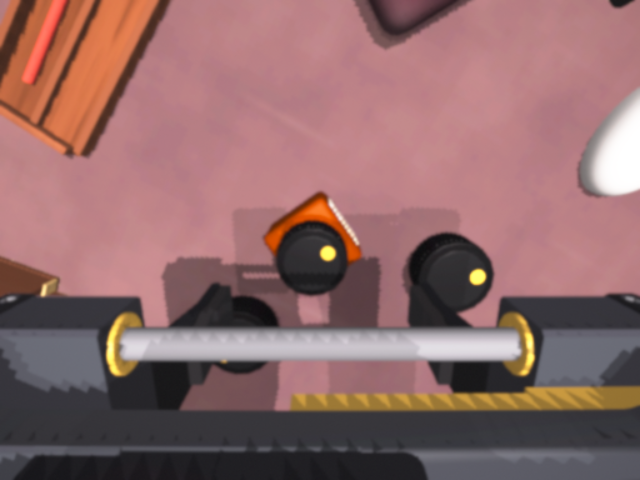

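Two wrist views agree on the centre, about (0.467, 0.189). I'll correct by 2 and -4.3 mm, descend to TCP z 0.077 and grip.

Call:
{"fn": "drive_tool", "kwargs": {"moves": [[[2, -4.3, 10], [0, 0, 0], 0], [[0, 0, 14], [0, 0, 0], 0], [[0, 0, 14], [0, 0, 0], 0], [[0, 0, 14], [0, 0, 0], 0], [[0, 0, 14], [0, 0, 0], 0], [[0, 0, 8], [0, 0, 0], 0], [[0, 0, 5], [0, 0, 0], 0], [[0, 0, 0], [0, 0, 0], 0], [[0, 0, 0], [0, 0, 0], 0]], "newtons": 35}}

```text
time_s: 4.92
tool_pos: [0.4665, 0.1905, 0.0778]
tool_rot: [-180.0, -0.0, 28.5]
force: [0.8, 0.2, 0.1]
grip_width: 0.0871
grasp_force: 0.0
```

Call:
{"fn": "drive_tool", "kwargs": {"moves": [[[0, 0, 0], [0, 0, 0], 1], [[0, 0, 0], [0, 0, 0], 1], [[0, 0, 0], [0, 0, 0], 1], [[0, 0, 0], [0, 0, 0], 1], [[0, 0, 0], [0, 0, 0], 1], [[0, 0, 0], [0, 0, 0], 1], [[0, 0, 0], [0, 0, 0], 1], [[0, 0, 0], [0, 0, 0], 1]], "newtons": 35}}

```text
time_s: 5.58
tool_pos: [0.4664, 0.19, 0.0775]
tool_rot: [180.0, -0.0, 28.5]
force: [0.5, -0.8, 1.0]
grip_width: 0.046
grasp_force: 36.1
```

Gripped at 46 mm. Now lift and check.

Call:
{"fn": "drive_tool", "kwargs": {"moves": [[[0, 0, -5], [0, 0, 0], 1], [[0, 0, -15], [0, 0, 0], 1], [[0, 0, -25], [0, 0, 0], 1], [[0, 0, -25], [0, 0, 0], 1], [[0, 0, -25], [0, 0, 0], 1], [[0, 0, -20], [0, 0, 0], 1], [[0, 0, 0], [0, 0, 0], 1], [[0, 0, 0], [0, 0, 0], 1], [[0, 0, 0], [0, 0, 0], 1]]}}

```text
time_s: 6.33
tool_pos: [0.4653, 0.1897, 0.191]
tool_rot: [-180.0, 0.1, 28.5]
force: [-0.2, -0.3, -3.3]
grip_width: 0.0463
grasp_force: 36.0
```

Call:
{"fn": "drive_tool", "kwargs": {"moves": [[[-5, 10, 0], [0, 0, 0], 1], [[-12, 22.5, 0], [0, 0, 0], 1], [[-12, 22.5, 0], [0, 0, 0], 1], [[-12, 22.5, 0], [0, 0, 0], 1], [[-12, 22.5, 0], [0, 0, 0], 1], [[-12, 22.5, 0], [0, 0, 0], 1], [[-12, 22.5, 0], [0, 0, 0], 1], [[-12, 22.5, 0], [0, 0, 0], 1], [[-12, 22.5, 0], [0, 0, 0], 1], [[-12, 22.5, 0], [0, 0, 0], 1], [[-12, 22.5, 0], [0, 0, 0], 1], [[-12, 22.5, 0], [0, 0, 0], 1]]}}

```text
time_s: 7.33
tool_pos: [0.467, -0.1024, 0.1902]
tool_rot: [-179.8, 0.2, 28.5]
force: [0.4, -0.3, -3.6]
grip_width: 0.0461
grasp_force: 36.0
```

Call:
{"fn": "drive_tool", "kwargs": {"moves": [[[-12, 22.5, 0], [0, 0, 0], 1], [[-12, 22.5, 0], [0, 0, 0], 1], [[-12, 22.5, 0], [0, 0, 0], 1], [[-12, 22.5, 0], [0, 0, 0], 1], [[-12, 22.5, 0], [0, 0, 0], 1], [[-4, 9, 0], [0, 0, 0], 1], [[0, 0, 0], [0, 0, -0.104], 1], [[0, 0, 0], [0, 0, -0.104], 1], [[0, 0, 0], [0, 0, -0.104], 1], [[0, 0, 0], [0, 0, -0.104], 1], [[0, 0, 0], [0, 0, -0.104], 1], [[0, 0, 0], [0, 0, -0.104], 1]]}}

```text
time_s: 8.33
tool_pos: [0.4693, -0.2376, 0.1904]
tool_rot: [-179.8, -0.0, 64.5]
force: [0.3, -0.5, -3.7]
grip_width: 0.0462
grasp_force: 36.0
```

Call:
{"fn": "drive_tool", "kwargs": {"moves": [[[0, 0, 0], [0, 0, 0], 1], [[0, 0, 0], [0, 0, 0], 1], [[0, 0, 0], [0, 0, 0], 1]]}}

```text
time_s: 8.58
tool_pos: [0.4698, -0.2382, 0.1916]
tool_rot: [-179.9, -0.0, 64.1]
force: [-0.4, 0.7, -3.3]
grip_width: 0.0461
grasp_force: 36.0
```

Run:
```python
from h import *
np.set_printoptions(precision=4,suppress=True)
o=env.get_obs();print(o['tool_pos'],o['tool_rot'],o['qpos'],o['time_s'],o['force'])
c=env.get_calibration("wrist");p,D=env.read_camera("wrist");c={k:np.array(v) for k,v in c.items()};np.savez("w4.npz",p=p,D=D,**c)
p2,D2=env.read_camera("top");W=cloud(c,D)
W=cloud(c,D);t=o['tool_pos'];r=np.hypot(W[...,0]-t[0],W[...,1]-t[1])
for lo,hi in((-.013,.02),(-.042,-.023)):
    a=W[(D>0)&(r<.045)&(W[...,2]>t[2]+lo)&(W[...,2]<t[2]+hi)];print(len(a))
    if len(a)>5: print(cv2.minAreaRect((a[:,:2]*1000).astype(np.float32)),a[:,2].mean())
cv2.imwrite("pics/w4.png",np.hstack([cv2.resize(p,(400,300)),cv2.resize(p2[160:280,220:380],(400,300))]))
```

```text
[ 0.4698 -0.2382  0.1916] [-179.8961   -0.0108   64.0915] [ 42.668    6.4403 -19.8753 103.9809   2.3074  70.0777  -3.7906] 8.5833 [-0.3619  0.7027 -3.3477]
5060
((474.7151184082031, -239.53305053710938), (47.24077224731445, 66.15494537353516), 86.1341323852539) 0.19314905747646394
1917
((470.27001953125, -232.8647918701172), (54.872100830078125, 42.660362243652344), 8.610081672668457) 0.1582318357078945
```

View pics/w4.png

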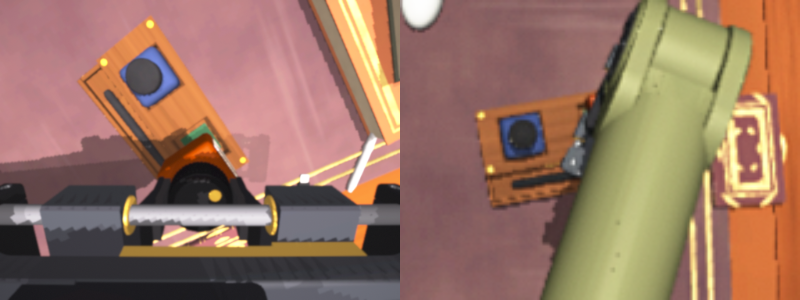

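The bottle hangs level with its sides at about 9°, and the camera puts it within a millimetre of the well. I'll lower to just above the stand, then insert slowly.

Call:
{"fn": "drive_tool", "kwargs": {"moves": [[[-0.4, 0.6, 10], [0, 0, 0], 1], [[0, 0, 20], [0, 0, 0], 1], [[0, 0, 20], [0, 0, 0], 1], [[0, 0, 16], [0, 0, 0], 1], [[0, 0, 10], [0, 0, 0], 1], [[0, 0, 0], [0, 0, 0], 1], [[0, 0, 0], [0, 0, 0], 1], [[0, 0, 0], [0, 0, 0], 1]]}}

```text
time_s: 9.35
tool_pos: [0.4714, -0.2397, 0.1175]
tool_rot: [179.9, 0.0, 64.2]
force: [-0.5, -0.4, -3.5]
grip_width: 0.046
grasp_force: 36.0
```

Call:
{"fn": "drive_tool", "kwargs": {"moves": [[[0, 0, 2], [0, 0, 0], 1], [[0, 0, 2], [0, 0, 0], 1], [[0, 0, 2], [0, 0, 0], 1], [[0, 0, 2], [0, 0, 0], 1], [[0, 0, 2], [0, 0, 0], 1], [[0, 0, 0], [0, 0, 0], 1], [[0, 0, 0], [0, 0, 0], 1]]}}

```text
time_s: 9.93
tool_pos: [0.4705, -0.2393, 0.1064]
tool_rot: [-180.0, 0.0, 64.2]
force: [-0.6, -0.2, -3.4]
grip_width: 0.0461
grasp_force: 36.0
```

Call:
{"fn": "drive_tool", "kwargs": {"moves": [[[0, 0, 2], [0, 0, 0], 1], [[0, 0, 2], [0, 0, 0], 1], [[0, 0, 2], [0, 0, 0], 1], [[0, 0, 0], [0, 0, 0], 1]]}}

```text
time_s: 10.27
tool_pos: [0.4702, -0.2392, 0.1]
tool_rot: [-179.9, 0.0, 64.2]
force: [0.3, -0.5, -2.9]
grip_width: 0.0459
grasp_force: 36.0
```

Call:
{"fn": "drive_tool", "kwargs": {"moves": [[[0, 0, 2], [0, 0, 0], 1], [[0, 0, 2], [0, 0, 0], 1], [[0, 0, 0], [0, 0, 0], 1]]}}

```text
time_s: 10.52
tool_pos: [0.4703, -0.2392, 0.0961]
tool_rot: [-180.0, 0.0, 64.2]
force: [0.7, -0.1, -3.0]
grip_width: 0.0459
grasp_force: 36.0
```

Inside the well with no resistance (underside about 19 mm). On down to the floor.

Call:
{"fn": "drive_tool", "kwargs": {"moves": [[[0, 0, 2], [0, 0, 0], 1], [[0, 0, 2], [0, 0, 0], 1], [[0, 0, 2], [0, 0, 0], 1], [[0, 0, 0], [0, 0, 0], 1]]}}

```text
time_s: 10.85
tool_pos: [0.4703, -0.2392, 0.09]
tool_rot: [-180.0, 0.0, 64.2]
force: [-0.1, -0.4, -4.0]
grip_width: 0.0458
grasp_force: 36.0
```

Call:
{"fn": "drive_tool", "kwargs": {"moves": [[[0, 0, 1], [0, 0, 0], 1], [[0, 0, 1], [0, 0, 0], 1], [[0, 0, 1], [0, 0, 0], 1], [[0, 0, 0], [0, 0, 0], 1], [[0, 0, 0], [0, 0, 0], 1]]}}

```text
time_s: 11.27
tool_pos: [0.4707, -0.2394, 0.0876]
tool_rot: [180.0, 0.0, 64.2]
force: [0.4, 0.4, -2.9]
grip_width: 0.0459
grasp_force: 36.0
```

Call:
{"fn": "drive_tool", "kwargs": {"moves": [[[0, 0, 1], [0, 0, 0], 1], [[0, 0, 0], [0, 0, 0], 1], [[0, 0, 0], [0, 0, 0], 1]]}}

```text
time_s: 11.52
tool_pos: [0.4708, -0.2395, 0.0875]
tool_rot: [180.0, 0.0, 64.2]
force: [-3.1, 1.6, 5.5]
grip_width: 0.0463
grasp_force: 36.1
```

Call:
{"fn": "drive_tool", "kwargs": {"moves": [[[0, 0, 0.5], [0, 0, 0], 1], [[0, 0, 0], [0, 0, 0], 1], [[0, 0, 0], [0, 0, 0], 1]]}}

```text
time_s: 11.77
tool_pos: [0.4709, -0.2395, 0.0874]
tool_rot: [180.0, 0.0, 64.2]
force: [-3.4, 2.1, 8.0]
grip_width: 0.0455
grasp_force: 36.2
```

The load passed to the floor at z 0.0875, which is the expected seat (10 + 77.5 mm). Now unscrew counter-clockwise (tool -z turn), rising 0.2 mm per 0.1 rad, with a firmer grip.

Call:
{"fn": "drive_tool", "kwargs": {"moves": [[[0, 0, 0], [0, 0, 0], 1], [[0, 0, 0], [0, 0, 0], 1], [[0, 0, -0.1], [0, 0, -0.05], 1], [[0, 0, -0.1], [0, 0, -0.05], 1], [[0, 0, -0.1], [0, 0, -0.05], 1], [[0, 0, -0.1], [0, 0, -0.05], 1]], "newtons": 45}}

```text
time_s: 12.27
tool_pos: [0.4715, -0.2399, 0.0878]
tool_rot: [179.9, 0.0, 75.8]
force: [-1.1, 1.8, 5.6]
grip_width: 0.0457
grasp_force: 46.2
```

```bash
python3 -c "
from cell import env
o=env.get_obs();print(o['force'],o['wrist_torque'],o['tool_rot'],o['tool_pos'])"
```

```text
[-1.13206937  1.76671135  5.56524013] [ 0.17623351  0.27911304 -0.15348739] [1.79866778e+02 4.97875757e-02 7.57933960e+01] [ 0.47153887 -0.23992802  0.08780055]
```

Call:
{"fn": "drive_tool", "kwargs": {"moves": [[[0, 0, -0.2], [0, 0, -0.08], 1], [[0, 0, -0.2], [0, 0, -0.08], 1], [[0, 0, -0.2], [0, 0, -0.08], 1], [[0, 0, -0.2], [0, 0, -0.08], 1], [[0, 0, -0.2], [0, 0, -0.08], 1]]}}

```text
time_s: 12.68
tool_pos: [0.4713, -0.2395, 0.0886]
tool_rot: [179.9, 0.1, 98.8]
force: [-1.8, 1.5, 5.7]
grip_width: 0.0459
grasp_force: 46.2
```

```bash
python3 -c "
from cell import env
o=env.get_obs();print(o['force'],o['wrist_torque'],o['tool_rot'],o['tool_pos'])"
```

```text
[-1.79270207  1.50351472  5.67627235] [ 0.27849592  0.37046274 -0.15429741] [1.79924652e+02 5.49509158e-02 9.87995765e+01] [ 0.47132368 -0.23953606  0.0885687 ]
```

Call:
{"fn": "drive_tool", "kwargs": {"moves": [[[0, 0, -0.2], [0, 0, -0.09], 1], [[0, 0, -0.2], [0, 0, -0.09], 1], [[0, 0, -0.2], [0, 0, -0.09], 1], [[0, 0, -0.2], [0, 0, -0.09], 1], [[0, 0, 0], [0, 0, 0], 1], [[0, 0, 0], [0, 0, 0], 1]]}}

```text
time_s: 13.18
tool_pos: [0.4711, -0.2397, 0.0892]
tool_rot: [180.0, 0.1, 119.2]
force: [-2.1, 0.7, 4.4]
grip_width: 0.0458
grasp_force: 46.2
```

Call:
{"fn": "drive_tool", "kwargs": {"moves": [[[0, 0, -0.2], [0, 0, -0.08], 1], [[0, 0, -0.2], [0, 0, -0.08], 1], [[0, 0, -0.2], [0, 0, -0.08], 1], [[0, 0, 0], [0, 0, 0], 1], [[0, 0, 0], [0, 0, 0], 1], [[0, 0, 0], [0, 0, 0], 1]]}}

```text
time_s: 13.68
tool_pos: [0.471, -0.2398, 0.0894]
tool_rot: [180.0, 0.1, 132.9]
force: [-1.1, 0.9, 5.0]
grip_width: 0.0456
grasp_force: 46.1
```

```bash
python3 -c "
from cell import env
o=env.get_obs();print(o['force'],o['wrist_torque'],o['tool_rot'],o['tool_pos'])"
```

```text
[-1.11997937  0.87146182  4.97594277] [0.04745121 0.22796869 0.01356105] [1.79997238e+02 7.44740867e-02 1.32857938e+02] [ 0.47102912 -0.23975892  0.08944547]
```

The torque fell from -0.15 to about 0 at 1.20 rad, so the threads have let go. A small lift to check.

Call:
{"fn": "drive_tool", "kwargs": {"moves": [[[0, 0, -1], [0, 0, 0], 1], [[0, 0, -1], [0, 0, 0], 1], [[0, 0, -1], [0, 0, 0], 1], [[0, 0, 0], [0, 0, 0], 1], [[0, 0, 0], [0, 0, 0], 1], [[0, 0, 0], [0, 0, 0], 1]]}}

```text
time_s: 14.18
tool_pos: [0.4706, -0.2393, 0.0917]
tool_rot: [-180.0, -0.0, 133.0]
force: [0.1, 0.2, -0.5]
grip_width: 0.0458
grasp_force: 46.1
```

Only the cap's weight remains (-0.5 N). I'll lift to about 12 mm above the rim (total rise 27 mm).

Call:
{"fn": "drive_tool", "kwargs": {"moves": [[[0, 0, -2], [0, 0, 0], 1], [[0, 0, -3], [0, 0, 0], 1], [[0, 0, -3], [0, 0, 0], 1], [[0, 0, -3], [0, 0, 0], 1], [[0, 0, -3], [0, 0, 0], 1], [[0, 0, -3], [0, 0, 0], 1], [[0, 0, -3], [0, 0, 0], 1], [[0, 0, -3], [0, 0, 0], 1], [[0, 0, 0], [0, 0, 0], 1], [[0, 0, 0], [0, 0, 0], 1], [[0, 0, 0], [0, 0, 0], 1], [[0, 0, 0], [0, 0, 0], 1]]}}

```text
time_s: 15.18
tool_pos: [0.4705, -0.2393, 0.1146]
tool_rot: [-180.0, -0.0, 133.0]
force: [-0.1, 0.3, -0.8]
grip_width: 0.0459
grasp_force: 46.1
```

Run:
```python
from h import *
np.set_printoptions(precision=4,suppress=True)
o=env.get_obs();print(o['tool_pos'],o['tool_rot'],o['force'],o['time_s'])
c=env.get_calibration("wrist");p,D=env.read_camera("wrist");c={k:np.array(v) for k,v in c.items()}
ps,Ds=env.read_camera("scene");W=cloud(env.get_calibration("scene"),Ds);W2=cloud(c,D)
for n,w,d in(("scene",W,Ds),("wrist",W2,D)):
    r=np.hypot(w[...,0]-.471,w[...,1]+.24)
    for lo,hi in((.048,.058),):
        a=w[(d>0)&(r<.045)&(w[...,2]>lo)&(w[...,2]<hi)]
        if len(a)>5: print(n,len(a),cv2.minAreaRect((a[:,:2]*1000).astype(np.float32)),np.median(a[:,2]))
a=cv2.resize(p,(400,300));b=cv2.resize(ps[140:260,250:370],(400,400),interpolation=2)
cv2.imwrite("pics/end.png",np.hstack([cv2.copyMakeBorder(a,0,100,0,0,0),b]))
```

```text
[ 0.4705 -0.2393  0.1146] [-179.9895   -0.0192  132.9721] [-0.1052  0.2579 -0.8235] 15.1833
scene 164 ((469.2059631347656, -237.27523803710938), (55.69413757324219, 56.5604362487793), 10.128246307373047) 0.05388400855583869
wrist 1682 ((471.0505676269531, -239.2553253173828), (55.978763580322266, 51.608089447021484), 9.662534713745117) 0.054846825822899514
```

View pics/end.png

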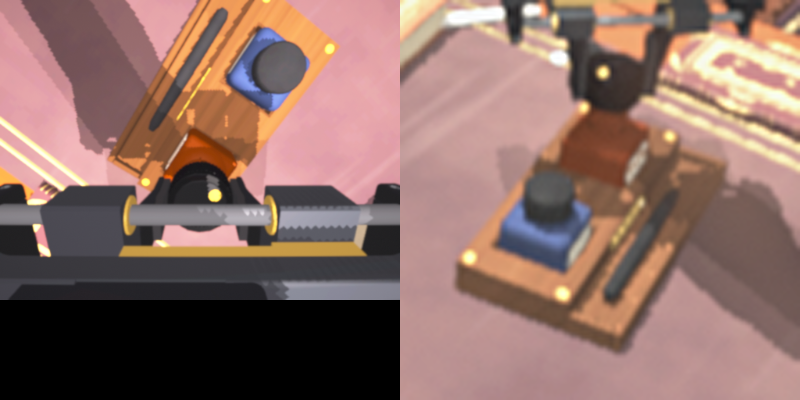

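The bottle is seated (body top at z 0.054, which is 10 + 44 mm) at about (600,140) in the scene half. The cap is held level above it at (612,80). Handing in.

```bash
python3 -c "
from cell import env
print(env.sign_off())"
```

```text
the job is handed in; nothing more can be done
None
```

The amber bottle is fully seated in the empty well and its cap unscrewed; I handed in at about 15 s with the cap still held level and centred about 12 mm above the open mouth, but no verdict came back.

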